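# Top up a spring-loaded mould dispenser

## Task

Load the twin-tube dispenser with the two plain round moulds (straight-sided, flat closed base up) from the baking tray, one mould in each tube: set one in the mouth, then press its flat top gently down past the sprung lips until it is fully home and the lips catch over it, and only then fetch the other. Once a mould is down inside its tube never press it with more than 25 N, do not force one against the housing, and leave the other pieces in the tray where they are.

Things in the scene. Friction and masses are not known exactly. Their poses are not given: they have to be found in the camera images.
- mould_a: plain steel straight-sided round baking mould, closed base up: a disc-like drum 62 mm in diameter and 28 mm high with a flat top, about 90 g, one of the two alike. Origin: centre of its underside; z up along its axis. It starts standing in the tray, in any of six places
- mould_b: plain steel straight-sided round baking mould, closed base up: a disc-like drum 62 mm in diameter and 28 mm high with a flat top, about 90 g, one of the two alike. Origin: centre of its underside; z up along its axis. It starts standing in the tray, in any of six places
- dispenser: fixed aluminium block 100 (x) x 210 (y) x 110 mm high with two upright round tubes, 65 mm bore, mouths chamfered 3 mm. Origin: centre of underside, z up. In each tube two sprung steel lips, 10 mm high, stand in from the wall at +x and -x, 52 mm apart: tops ramped (a mould set in the mouth rests on them; a push spreads them), undersides flat, to catch over the mould's top
- mouth_left (a point): centre of the mouth of the tube at +y (50 mm from the middle), on the top face, 110 mm above the table, axes as the dispenser. The tops of the lips lie 2 to 24 mm below the mouth: different in each tube and not reported. They snap over a mould when its top is 10 mm below the lips' tops. Let go before that, it is pushed back up; caught, it rises against the lips' undersides
- mouth_right (a point): the same for the tube at -y. Below the lips of either tube is a plate on a soft spring that the mould pushes down. Pressing a mould takes at most about 12 N until the lips snap over it; about 2 mm deeper it meets a firm rubber stop (about 10 N per mm), the feel of being fully home
- tray: fixed aluminium baking tray 230 (x) x 340 (y) mm, rim 14 mm high, floor 4 mm above the table. Origin: centre of its underside. Six pieces stand in it in two rows of three (rows along y, places about 100 mm apart): the two moulds and four other pieces that stay there
- tall_mould: bystander in the tray: tall tapered mould, 58 mm wide at the foot, 50 mm at the top, 55 mm high. Origin: centre of underside
- small_mould: bystander in the tray: small low mould, 46 mm wide at the foot, 18 mm high. Origin: centre of underside
- ring_cutter: bystander in the tray: thin open ring cutter, 62 mm in diameter, 36 mm high, hollow. Origin: centre of underside
- brioche_mould: bystander in the tray: ribbed flaring mould, 70 mm wide at the foot, 48 mm at the top, 24 mm high. Origin: centre of underside

How it is judged (in metres and radians):
On the way:
1. one of the two moulds is caught under the lips of a tube and no longer touched, while the other is not yet loaded (((((horizontal distance between mould_a and mouth_left below 0.006 m and z of mould_a in the frame of dispenser between 0.035 and 0.077 m and angle between mould_a's own z axis and vertical below 0.12 rad) or (horizontal distance between mould_a and mouth_right below 0.006 m and z of mould_a in the frame of dispenser between 0.035 and 0.077 m and angle between mould_a's own z axis and vertical below 0.12 rad)) and contact force between the fingers and mould_a below 0.2 N and not ((horizontal distance between mould_b and mouth_left below 0.006 m and z of mould_b in the frame of dispenser between 0.035 and 0.077 m and angle between mould_b's own z axis and vertical below 0.12 rad) or (horizontal distance between mould_b and mouth_right below 0.006 m and z of mould_b in the frame of dispenser between 0.035 and 0.077 m and angle between mould_b's own z axis and vertical below 0.12 rad))) or (((horizontal distance between mould_b and mouth_left below 0.006 m and z of mould_b in the frame of dispenser between 0.035 and 0.077 m and angle between mould_b's own z axis and vertical below 0.12 rad) or (horizontal distance between mould_b and mouth_right below 0.006 m and z of mould_b in the frame of dispenser between 0.035 and 0.077 m and angle between mould_b's own z axis and vertical below 0.12 rad)) and contact force between the fingers and mould_b below 0.2 N and not ((horizontal distance between mould_a and mouth_left below 0.006 m and z of mould_a in the frame of dispenser between 0.035 and 0.077 m and angle between mould_a's own z axis and vertical below 0.12 rad) or (horizontal distance between mould_a and mouth_right below 0.006 m and z of mould_a in the frame of dispenser between 0.035 and 0.077 m and angle between mould_a's own z axis and vertical below 0.12 rad))))), for 0.2 s.
At the end, for the whole second after the job is handed in: One of the two moulds is caught below the lips in each tube of the dispenser: axis within 6 mm of the tube's, tilted less than 0.12 rad, underside 35 to 77 mm above the dispenser's underside (so its top is at least 5 mm below the mouth), and at rest ((((horizontal distance between mould_a and mouth_left below 0.006 m and z of mould_a in the frame of dispenser between 0.035 and 0.077 m and angle between mould_a's own z axis and vertical below 0.12 rad) and (horizontal distance between mould_b and mouth_right below 0.006 m and z of mould_b in the frame of dispenser between 0.035 and 0.077 m and angle between mould_b's own z axis and vertical below 0.12 rad)) or ((horizontal distance between mould_a and mouth_right below 0.006 m and z of mould_a in the frame of dispenser between 0.035 and 0.077 m and angle between mould_a's own z axis and vertical below 0.12 rad) and (horizontal distance between mould_b and mouth_left below 0.006 m and z of mould_b in the frame of dispenser between 0.035 and 0.077 m and angle between mould_b's own z axis and vertical below 0.12 rad))) and linear speed of each of mould_a, mould_b below 0.01 m/s); the robot touches nothing.
It fails at once if a mould whose top is already more than 8 mm down inside its tube is pressed with more than 25 N ((z of mould_a in the frame of dispenser below 0.074 m and horizontal distance between mould_a and mouth_left below 0.008 m and contact force between the fingers and mould_a above 25 N) or (z of mould_a in the frame of dispenser below 0.074 m and horizontal distance between mould_a and mouth_right below 0.008 m and contact force between the fingers and mould_a above 25 N) or (z of mould_b in the frame of dispenser below 0.074 m and horizontal distance between mould_b and mouth_left below 0.008 m and contact force between the fingers and mould_b above 25 N) or (z of mould_b in the frame of dispenser below 0.074 m and horizontal distance between mould_b and mouth_right below 0.008 m and contact force between the fingers and mould_b above 25 N)).
It fails at once if a mould is forced against the dispenser housing with more than 25 N (contact force between any of mould_a, mould_b and dispenser above 25 N).
It fails at once if another piece in the tray is shifted by more than 30 mm (distance of any of tall_mould, small_mould, ring_cutter, brioche_mould from where it was at the start of the episode above 0.03 m).
It also fails if it takes over 72 s, if anything falls off the work surface, if the arm or the gripper's body presses on something with over 40 N, if the wrist force passes 120 N, or if a joint passes its speed limit or range.

## Robot

A 6-joint arm with a two-finger parallel gripper is mounted at the origin on the work surface. World frame = base frame: x ahead of the robot, y to its left, z up, the work surface at z = 0. Lengths are in mm, angles in rad, forces in N, time in s.
With the tool pointing down it reaches from about 250 to 800 mm from the base axis. Payload 8.5 kg.
Tool frame: the origin (TCP) lies on the front face of the gripper's body, between the roots of the fingers; the fingertips stand 73 mm ahead of it and the grasp point (between the pads) lies 54 mm ahead of it (nose_length is the distance from the TCP to the fingertips, in mm); z points along the fingers, y is the line along which they close (so a half turn about z gives the same grasp; the last joint's range is limited). The gripper opens to 85 mm and grips with 20 to 120 N. Pads are 22 mm wide; open, the fingers measure 114 mm over their backs; the gripper's body (76 mm by 85 mm) begins 54 mm behind the grasp point. The pads swing forward as they close: fully open they stand 13 mm farther back than shut.
Start: joints at [-1.162, 0.238, -0.013, 1.319, 0, 1.571], TCP at [208.676, -481.706, 303.876] pointing down, gripper open.
Joint ranges: [-2.66, 2.66], [-1.03, 1.9], [-1.14, 1.46], [-1.82, 2.27], [-1.45, 1.34], [-3.14, 3.14]. Speed limits (rad/s): [2.22, 2.22, 2.79, 3.14, 3.14, 3.14].

## Interface

Orientations are given as a unit quaternion [w, x, y, z].
In Python, from cell import * gives the robot as it stands. The module is installed in compiled form; this text tells all that it offers.
- The arm moves only by the tool drive_tool, never from a script. Its argument "targets" is a list of rows, each a list of 7 numbers: the opening, from -1 (shut) to 1 (fully open), then the shift along the tool's x, y, z in units of 0.15 m (1.0 is 0.15 m), then the turn, a rotation vector about the tool's x, y, z in units of 30 degrees (1.0 is 30 degrees). In form: [[gripper, x, y, z, rx, ry, rz], ...]. A call has 1 to 8 rows; each row shifts and turns the commanded pose from where the row before left it, along the tool's axes as they then stand; what a row does not reach is not made up. A row lasts 1/10 s, in which the tool goes at most 50 mm and 8.59 degrees, less where a joint would pass 70% of its speed; a pose out of reach is approached as far as the arm can. A call with a number of a shift or a turn outside -1 to 1 is refused whole. A call with a gripper value outside its range is refused whole. The fingers move at their own pace and stop on an object; "squeeze" is the grip in N (left out, the last holds). Time passes only in rows, so rows that do not move let the fingers close. It gives the time, the measured TCP pose, the force, the opening and the grip force at its end, in the units of the state.
- get_state(): the state, without advancing time (a new reading comes with each control period).
- grab_frame(name): name is "scene" or "top"; returns a dict with "pixels" (400x640x3 uint8, red, green, blue), "range_z" (400x640 float32, mm along the optical axis (not along the pixel's ray), 0 where there is no reading), "camera_matrix" (3x3 intrinsics, pixels), "dist_coeffs" ([k1, k2, p1, p2, k3] as OpenCV has them; the pictures are not rectified), "eye" and "attitude" of the camera in the world. Camera axes: x right, y up, looking along -z (the intrinsics and any distortion apply to the point x, -y, -z); pixel columns grow to the right and rows downward; lengths in mm; the calibration is good to about 2 mm. A picture is of the moment at which its call begins.
- sign_off(): hands the job in; it is judged then, once.
The state is a dict: "time_s": time; "joint_positions": joint angles; "dq": joint speeds; "joint_efforts": joint torques, N m; "tcp_pos": TCP position; "ee_rot": TCP orientation; "ft_force": force on the tool from outside, world axes, zero at the start; "moment": the same for the moment, N m; "finger_gap": opening from 0.0 (shut) to 1.0 (fully open); "grip_force": force on a finger pad.
Only numpy, scipy, OpenCV 4.12 (cv2) and the standard library are available. Lean on these libraries where they do the work, as an engineer would, in place of code of your own. Each camera call takes 0.05 s, during which the arm holds its last target. There are 200 camera calls.

## Working session

There is one attempt and no reset: what is moved stays moved. The work goes in short steps, Python scripts to look and compute and a tool call to move; the robot and the scene stay as the last step left them, time stands still between calls to the robot, and variables do not carry over. Pictures are saved under pics/ and viewed, at most 10 in all, crops included, and the job is handed in when it is done.

Besides the shell and the picture viewer there is one more tool, called after "Emit:" by a JSON object that holds its "fn" and its "kwargs", one argument or row to a line. drive_tool: Moves the arm, as the interface text tells. Its arguments: {"type":"object","properties":{"targets":{"type":"array"},"squeeze":{"type":"number"}},"required":["targets"]}

```bash
mkdir -p pics
cat > h.py <<'E'
from cell import *
import numpy as np, cv2
from scipy.spatial.transform import Rotation as R
def cam(name,fn=None):
    f=grab_frame(name)
    if fn: cv2.imwrite('pics/'+fn,f['pixels'][:,:,::-1])
    return f
def pts(f):
    K=np.array(f['camera_matrix'],float);d=np.array(f['dist_coeffs'],float)
    v,u=np.mgrid[0:400,0:640]
    n=cv2.undistortPoints(np.stack([u,v],-1).reshape(-1,1,2).astype(np.float64),K,d).reshape(400,640,2)
    z=f['range_z'].astype(float)
    c=np.stack([n[...,0]*z,-n[...,1]*z,-z],-1)
    q=np.array(f['attitude'],float)
    M=q if q.shape==(3,3) else R.from_quat(q[[1,2,3,0]]).as_matrix()
    P=c@M.T+np.array(f['eye'])
    P[z<=0]=np.nan
    return P
E
python3 - <<'E'
from h import *
for n in('top','scene'):
    f=cam(n,n+'0.png'); print(n,f['eye'],f['attitude'],f['camera_matrix'],f['dist_coeffs'],(f['range_z']>0).mean())
    P=pts(f); np.save(n+'.npy',P)
    for lo,hi in((12,17),(20,25),(26,29.5),(30,34.5),(37,43),(55,62),(105,115)):
        m=((P[...,2]>lo)&(P[...,2]<hi)).astype(np.uint8)
        k,l,s,c=cv2.connectedComponentsWithStats(m)
        for i in range(1,k):
            if s[i,4]>60:
                q=P[l==i]; print(lo,s[i].tolist(),q.mean(0).round(1),q.min(0).round(),q.max(0).round())
print(get_state())
E
```

```text
top [ 387.14694527  -38.72934315 1002.52880389] [ 0.7064375   0.04992936 -0.03744563 -0.7050184 ] [[476.23208619   0.         311.34671369]
 [  0.         476.23208619 206.44187745]
 [  0.           0.           1.        ]] [-0.09249346  0.          0.          0.          0.        ] 0.995859375
12 [372, 67, 25, 16, 82] [ 797.3 -175.    15.4] [ 782. -204.   12.] [ 818. -152.   17.]
12 [309, 142, 39, 34, 119] [628.  -42.8  14.2] [576. -97.  12.] [649. -16.  17.]
12 [455, 157, 16, 21, 64] [ 600.4 -348.8   14. ] [ 573. -359.   12.] [ 616. -326.   17.]
12 [68, 205, 40, 42, 398] [469.2 463.4  14.3] [424. 414.  12.] [513. 503.  17.]
12 [300, 210, 19, 41, 89] [449.4  -7.7  14.4] [419. -35.  12.] [502.   2.  17.]
12 [422, 232, 43, 35, 127] [ 406.3 -313.    14.3] [ 386. -340.   12.] [ 457. -250.   17.]
12 [330, 251, 74, 10, 125] [ 407.7 -136.8   14.3] [ 399. -211.   12.] [417. -60.  17.]
20 [388, 64, 19, 18, 141] [ 802.9 -203.4   21.6] [ 782. -226.   20.] [ 822. -186.   25.]
20 [62, 202, 32, 48, 206] [469.2 483.8  22.5] [418. 440.  20.] [518. 512.  25.]
20 [375, 216, 20, 19, 256] [ 470.9 -1
[... 6614 characters left out ...]
 0.1, 'joint_positions': array([-1.16197176e+00,  2.38727766e-01, -1.41622757e-02,  1.31920221e+00,
       -3.56716161e-05,  1.57081867e+00]), 'dq': array([-0.00035813, -0.0018738 ,  0.00216865,  0.0004485 , -0.00158268,
        0.00030268]), 'joint_efforts': array([-3.75969257e-04, -5.39721036e+01,  3.46999276e+01,  1.33694411e-02,
        1.21399617e-04,  3.22260874e-06]), 'tcp_pos': array([ 208.58608188, -481.48338872,  303.34118001]), 'ee_rot': array([-6.30848478e-04,  9.79182515e-01,  2.02980744e-01, -1.49002216e-04]), 'ft_force': array([-0.25845701,  0.41320295,  0.69068211]), 'moment': array([-0.00349514, -0.00372046, -0.00765761]), 'grip_force': 0.0, 'finger_gap': 1.0049061160799748}
```

Run:
```python
from h import *
from scipy.optimize import least_squares
for n in('top','scene'):
    P=np.load(n+'.npy')
    m=((P[...,2]>106)&(P[...,2]<115)&(abs(P[...,0]-576)<75)&(abs(P[...,1]-170)<125)).astype(np.uint8)
    q=P[m>0]; print(n,cv2.minAreaRect(q[:,:2].astype(np.float32)))
    cs,hi=cv2.findContours(m,cv2.RETR_CCOMP,cv2.CHAIN_APPROX_NONE)
    for c,h in zip(cs,hi[0]):
        if h[3]>=0 and len(c)>30:
            X=P[c[:,0,1],c[:,0,0]]; X=X[np.isfinite(X[:,0])&(X[:,2]>106)]
            r=least_squares(lambda p:np.hypot(X[:,0]-p[0],X[:,1]-p[1])-p[2],[*X.mean(0)[:2],34],loss='soft_l1').x
            print('hole',r.round(1))
    for g in((583,-81),(481,-79)):
        m=((P[...,2]>29)&(P[...,2]<36)&(np.hypot(P[...,0]-g[0],P[...,1]-g[1])<45)).astype(np.uint8)
        c=max(cv2.findContours(m,0,cv2.CHAIN_APPROX_NONE)[0],key=len);X=P[c[:,0,1],c[:,0,0]]
        r=least_squares(lambda p:np.hypot(X[:,0]-p[0],X[:,1]-p[1])-p[2],[*g,31],loss='soft_l1').x
        print('mould',r.round(1),P[m>0][:,2].mean(), cv2.minEnclosingCircle(X[:,:2].astype(np.float32)))
s=get_state();w,x,y,z=s['ee_rot'];print(R.from_quat([x,y,z,w]).as_matrix().round(3))
```

```text
top ((576.951904296875, 171.50003051757812), (210.3071746826172, 101.5378189086914), 81.6629409790039)
hole [569.2 122.7  33.2]
hole [584.  220.9  33.3]
mould [583.2 -80.6  29.8] 32.5597751158757 ((583.1484985351562, -80.86007690429688), 31.0267391204834)
mould [480.4 -79.   29.7] 32.69280464636979 ((480.7003479003906, -79.05254364013672), 30.769866943359375)
scene ((577.1962280273438, 171.25552368164062), (211.19854736328125, 103.93168640136719), 81.30245208740234)
hole [571.5 120.1  33.7]
hole [585.8 218.8  33.7]
mould [584.8 -81.7  29.9] 33.299283014846544 ((584.1021728515625, -81.60691833496094), 31.72247314453125)
mould [482.1 -79.6  30.1] 33.233689750311015 ((481.25628662109375, -79.46051788330078), 32.32949447631836)
[[ 0.918  0.398 -0.001]
 [ 0.398 -0.918  0.001]
 [-0.    -0.001 -1.   ]]
```

View pics/top0.png

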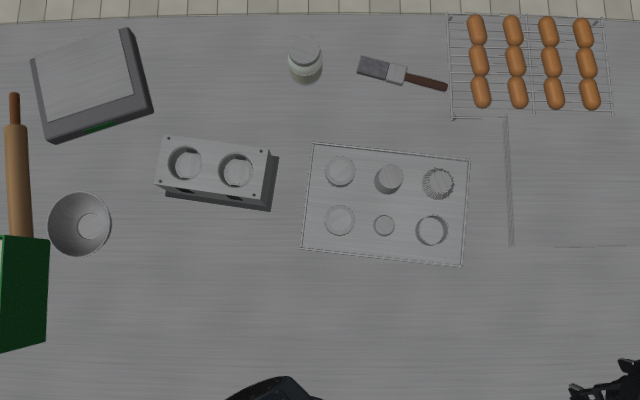

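The top view shows the two plain moulds at pixels (340,171) and (340,220), and the tube mouths at (186,163) and (236,170). The ring, brioche, tall and small pieces fill the other places. I'll turn the wrist first, so that the fingers close along the dispenser's x.

```bash
cat >> h.py <<'E'
def go(x,y,z,yang=-8.5):
    s=get_state();w,a,b,c=s['ee_rot'];M=R.from_quat([a,b,c,w]).as_matrix()
    T=np.array([[0,0,0],[0,0,0],[0,0,-1.]]);t=np.radians(yang)
    T=np.array([[-np.sin(t),np.cos(t),0],[np.cos(t),np.sin(t),0],[0,0,-1]]);T[:,1]=[np.cos(t),np.sin(t),0];T[:,0]=np.cross(T[:,1],T[:,2])
    rv=R.from_matrix(M.T@T).as_rotvec(degrees=True)/30
    d=M.T@(np.array([x,y,z])-s['tcp_pos'])/150
    print('shift',d.round(4),'turn',rv.round(4),'F',s['ft_force'].round(2),'t',s['time_s'],'tcp',s['tcp_pos'].round(1),'gap',round(s['finger_gap'],3),'q6',s['joint_positions'][5].round(2))
E
echo ok
```

```text
ok
```

Emit:
{"fn": "drive_tool", "kwargs": {
  "targets": [
    [1,0,0,0,0,0,-0.27],
    [1,0,0,0,0,0,-0.27],
    [1,0,0,0,0,0,-0.27],
    [1,0,0,0,0,0,-0.27],
    [1,0,0,0,0,0,-0.27],
    [1,0,0,0,0,0,-0.27],
    [1,0,0,0,0,0,-0.27],
    [1,0,0,0,0,0,0]
  ]
}}

```text
time_s: 0.9
tcp_pos: [208.6, -481.6, 303.5]
ee_rot: [-0.0, 0.765, 0.644, 0.0]
ft_force: [-0.1, 1.3, 0.5]
finger_gap: 1.001
grip_force: 0.0
```

```bash
python3 -c "
from h import *
go(584,-81.3,150)"
```

```text
shift [3.0532 2.0146 1.0248] turn [-0.0009 -0.0013 -0.0418] F [-0.1   1.26  0.52] t 0.9 tcp [ 208.6 -481.6  303.5] gap 1.001 q6 0.58
```

Emit:
{"fn": "drive_tool", "kwargs": {
  "targets": [
    [1,0.2,0.13,0.06,0,0,0],
    [1,0.2,0.13,0.06,0,0,0],
    [1,0.2,0.13,0.06,0,0,0],
    [1,0.2,0.13,0.06,0,0,0],
    [1,0.2,0.13,0.06,0,0,0],
    [1,0.2,0.13,0.06,0,0,0],
    [1,0.2,0.13,0.06,0,0,0],
    [1,0.2,0.13,0.06,0,0,0]
  ]
}}

```text
time_s: 1.7
tcp_pos: [404.3, -270.8, 231.5]
ee_rot: [-0.0, 0.767, 0.642, 0.0]
ft_force: [0.3, -1.1, 1.0]
finger_gap: 1.001
grip_force: 0.0
```

Emit:
{"fn": "drive_tool", "kwargs": {
  "targets": [
    [1,0.2,0.13,0.06,0,0,-0.04],
    [1,0.2,0.13,0.06,0,0,0],
    [1,0.2,0.13,0.06,0,0,0],
    [1,0.2,0.13,0.06,0,0,0],
    [1,0.2,0.13,0.06,0,0,0],
    [1,0.2,0.13,0.06,0,0,0],
    [1,0,0,0,0,0,0],
    [1,0,0,0,0,0,0]
  ]
}}

```text
time_s: 2.5
tcp_pos: [546.8, -111.6, 177.3]
ee_rot: [-0.001, 0.759, 0.651, -0.001]
ft_force: [0.5, 0.4, -0.3]
finger_gap: 0.999
grip_force: 0.0
```

```bash
python3 -c "
from h import *
go(584,-81.3,83)"
```

```text
shift [0.2373 0.215  0.6283] turn [-0.0028  0.0001 -0.0088] F [ 0.46  0.4  -0.34] t 2.5 tcp [ 546.8 -111.6  177.3] gap 0.999 q6 1.52
```

Emit:
{"fn": "drive_tool", "kwargs": {
  "targets": [
    [1,0.119,0.107,0,0,0,0],
    [1,0.119,0.108,0,0,0,0],
    [1,0,0,0.157,0,0,0],
    [1,0,0,0.157,0,0,0],
    [1,0,0,0.157,0,0,0],
    [1,0,0,0,0,0,0]
  ]
}}

```text
time_s: 3.1
tcp_pos: [581.8, -82.6, 104.9]
ee_rot: [-0.002, 0.76, 0.65, -0.002]
ft_force: [-0.3, -0.3, 1.3]
finger_gap: 0.999
grip_force: 0.0
```

```bash
python3 -c "
from h import *
go(584,-81.3,83)
f=cam('scene','a.png');P=pts(f)
cv2.imwrite('pics/a2.png',cv2.resize(f['pixels'][130:310,200:440,::-1],None,fx=3,fy=3))
m=(np.hypot(P[...,0]-584,P[...,1]+81)<90)&(P[...,2]>36)
print(P[m][:,2].min())"
```

```text
shift [0.011  0.0139 0.1458] turn [-0.0098  0.0004 -0.0122] F [-0.33 -0.26  1.29] t 3.1 tcp [581.8 -82.6 104.9] gap 0.999 q6 1.58
36.01926939627435
```

View pics/a2.png

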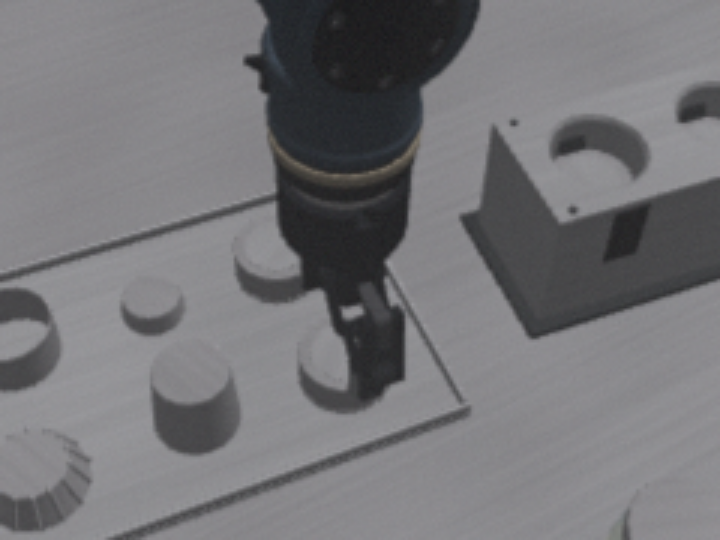

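The crop shows the gripper over the mould at (345,365), with the near finger just outside its +x side. I'll lower and grip.

Emit:
{"fn": "drive_tool", "kwargs": {
  "targets": [
    [1,0.011,0.014,0.073,0.01,0,-0.012],
    [1,0,0,0.073,0,0,0],
    [1,0,0,0,0,0,0]
  ]
}}

```text
time_s: 3.45
tcp_pos: [585.9, -80.5, 84.3]
ee_rot: [-0.003, 0.757, 0.654, -0.002]
ft_force: [0.5, 0.6, 0.2]
finger_gap: 0.996
grip_force: 0.0
```

Emit:
{"fn": "drive_tool", "kwargs": {
  "targets": [
    [-0.2,0,0,0,0,0,0],
    [-0.2,0,0,0,0,0,0],
    [-0.2,0,0,0,0,0,0],
    [-0.2,0,0,0,0,0,0],
    [-0.2,0,0,0,0,0,0],
    [-0.2,0,0,0,0,0,0]
  ],
  "squeeze": 30
}}

```text
time_s: 4.05
tcp_pos: [586.5, -80.5, 86.2]
ee_rot: [-0.002, 0.757, 0.654, -0.001]
ft_force: [-2.2, 0.3, 6.6]
finger_gap: 0.712
grip_force: 32.4
```

Emit:
{"fn": "drive_tool", "kwargs": {
  "targets": [
    [-0.2,0,0,-0.15,0,0,0],
    [-0.2,0,0,-0.2,0,0,0],
    [-0.2,0,0,-0.3,0,0,0],
    [-0.2,0,0,-0.15,0,0,0],
    [-0.2,0,0,0,0,0,0],
    [-0.2,0,0,0,0,0,0]
  ]
}}

```text
time_s: 4.65
tcp_pos: [587.1, -80.6, 205.4]
ee_rot: [-0.002, 0.757, 0.654, -0.001]
ft_force: [-0.3, -0.2, -1.2]
finger_gap: 0.709
grip_force: 33.4
```

```bash
python3 -c "
from h import *
go(569.9,121.6,215)
f=cam('scene');P=pts(f)
cv2.imwrite('pics/b.png',cv2.resize(f['pixels'][80:280,200:440,::-1],None,fx=3,fy=3))
"
```

```text
shift [ 1.317  -0.3087 -0.0622] turn [-0.0085 -0.0002  0.0062] F [-0.3  -0.25 -1.17] t 4.65 tcp [587.1 -80.6 205.4] gap 0.709 q6 1.58
```

View pics/b.png

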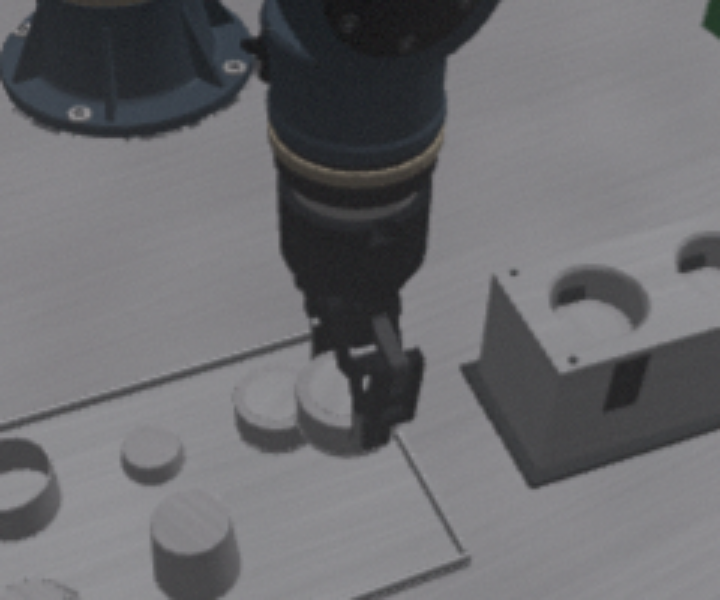

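The mould is held level at crop (345,405), with the finger tip near (375,445), close to its lower edge. Next I'll measure the mould's position relative to the TCP, then carry it.

```bash
cat >> h.py <<'E'
from scipy.optimize import least_squares
def disc(P,g,zt,tol=4,rad=45):
    m=((abs(P[...,2]-zt)<tol)&(np.hypot(P[...,0]-g[0],P[...,1]-g[1])<rad))
    X=P[m]; h=cv2.convexHull(X[:,:2].astype(np.float32))[:,0]
    r=least_squares(lambda p:np.hypot(h[:,0]-p[0],h[:,1]-p[1])-31,[*g],loss='soft_l1').x
    print('disc n',m.sum(),'c',r.round(1),'z',np.median(X[:,2]).round(1))
    return r
E
python3 -c "
from h import *
s=get_state()['tcp_pos']
for n in('scene','top'):
  f=cam(n);P=pts(f);disc(P,s[:2],151.2)
  if n=='scene':
    I=f['pixels'].astype(int);d=(I.max(-1)<70)&(np.hypot(P[...,0]-s[0],P[...,1]-s[1])<75)&(P[...,2]>100)&(P[...,2]<215)
    q=P[d];print(np.percentile(q[:,2],[0,0.5,1,3,10]).round(1), q[np.argsort(q[:,2])[:12]].round(0).tolist())
go(569.9,121.6,215)
"
```

```text
disc n 435 c [588.9 -81.7] z 151.5
[128.1 129.3 130.9 134.9 148.9] [[616.0, -83.0, 128.0], [600.0, -108.0, 128.0], [614.0, -92.0, 128.0], [599.0, -108.0, 130.0], [608.0, -100.0, 130.0], [601.0, -106.0, 131.0], [599.0, -109.0, 131.0], [605.0, -104.0, 131.0], [610.0, -99.0, 131.0], [612.0, -97.0, 132.0], [599.0, -109.0, 133.0], [614.0, -96.0, 133.0]]Traceback (most recent call last):
  File "<string>", line 5, in <module>
    f=cam(n);P=pts(f);disc(P,s[:2],151.2)
                      ~~~~^^^^^^^^^^^^^^^
  File "h.py", line 29, in disc
    X=P[m]; h=cv2.convexHull(X[:,:2].astype(np.float32))[:,0]
              ~~~~~~~~~~~~~~~~~~~~~~~~~~~~~~~~~~~~~~~~~~^^^^^
TypeError: 'NoneType' object is not subscriptable
```

Emit:
{"fn": "drive_tool", "kwargs": {
  "targets": [
    [-0.2,0.21,-0.05,-0.02,0,0,0],
    [-0.2,0.21,-0.05,-0.02,0,0,0],
    [-0.2,0.21,-0.05,-0.02,0,0,0],
    [-0.2,0.21,-0.05,0,0,0,0],
    [-0.2,0.21,-0.05,0,0,0,0],
    [-0.2,0.21,-0.05,0,0,0,0],
    [-0.2,0.05,-0.01,0,0,0,0],
    [-0.2,0,0,0,0,0,0]
  ]
}}

```text
time_s: 5.6
tcp_pos: [569.0, 121.6, 213.5]
ee_rot: [-0.002, 0.756, 0.655, -0.002]
ft_force: [-1.1, -0.6, -1.3]
finger_gap: 0.711
grip_force: 33.3
```

```bash
python3 -c "
from h import *
go(569.9,121.6,215)
s=get_state()['tcp_pos']
for n in('scene','top'):
  f=cam(n);P=pts(f);c=disc(P,s[:2],s[2]-54);print((c-s[:2]).round(1))
"
```

```text
shift [ 0.0011  0.0056 -0.01  ] turn [-0.0133  0.0011  0.0102] F [-1.11 -0.6  -1.26] t 5.6 tcp [569.  121.6 213.5] gap 0.711 q6 1.92
disc n 470 c [571.7 119.5] z 160.4
[ 2.7 -2.1]
disc n 316 c [565.9 120.5] z 160.2
[-3.1 -1.1]
```

Emit:
{"fn": "drive_tool", "kwargs": {
  "targets": [
    [-0.2,0.002,0.003,0.06,0.01,0,0.01],
    [-0.2,0,0,0.06,0,0,0],
    [-0.2,0,0,0,0,0,0]
  ]
}}

```text
time_s: 6.0
tcp_pos: [569.2, 119.8, 194.7]
ee_rot: [-0.005, 0.759, 0.652, -0.005]
ft_force: [-0.5, -0.4, -1.2]
finger_gap: 0.709
grip_force: 33.3
```

```bash
python3 -c "
from h import *
go(569.4,122,193)
f=cam('scene')
cv2.imwrite('pics/c.png',cv2.resize(f['pixels'][110:230,340:500,::-1],None,fx=5,fy=5,interpolation=cv2.INTER_CUBIC))
"
```

```text
shift [ 0.0145 -0.0007  0.0112] turn [-0.0253  0.0018 -0.0063] F [-0.53 -0.39 -1.21] t 6.0 tcp [569.2 119.8 194.7] gap 0.709 q6 1.93
```

View pics/c.png

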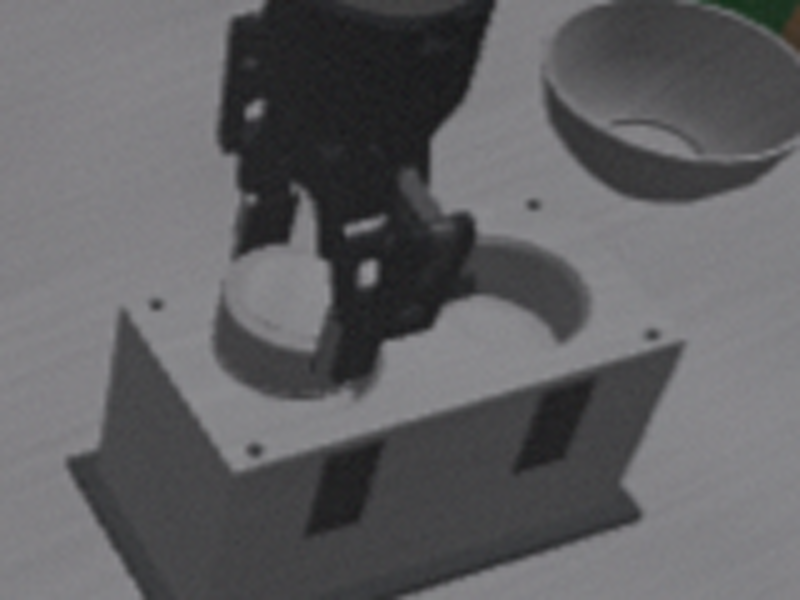

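The crop shows the mould at (290,330) over the right mouth. Some of the rim shows to its right at (365,390) and none at its left, so I'll shift it +y as computed and take out the slight tilt.

Emit:
{"fn": "drive_tool", "kwargs": {
  "targets": [
    [-0.2,0.014,0,0,-0.025,0,-0.006],
    [-0.2,0,0,0,0,0,0],
    [-0.2,0,0,0,0,0,0]
  ]
}}

```text
time_s: 6.35
tcp_pos: [570.2, 123.0, 197.0]
ee_rot: [0.001, 0.757, 0.653, 0.001]
ft_force: [-0.6, 0.8, -0.5]
finger_gap: 0.707
grip_force: 33.3
```

```bash
python3 -c "
from h import *
go(569.4,122,187)
f=cam('scene')
cv2.imwrite('pics/d.png',cv2.resize(f['pixels'][140:210,360:460,::-1],None,fx=8,fy=8,interpolation=cv2.INTER_CUBIC))
"
```

```text
shift [-0.0075 -0.0046  0.0666] turn [ 0.0062 -0.0006  0.0025] F [-0.61  0.78 -0.49] t 6.35 tcp [570.2 123.  197. ] gap 0.707 q6 1.93
```

View pics/d.png

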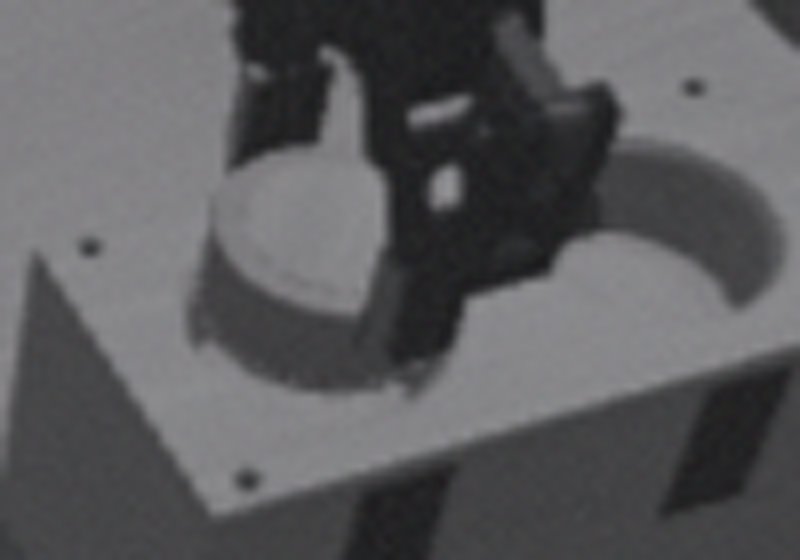

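The mould is now centred: the rim shows evenly at (200,320) and (440,370). I'll lower it in small steps and watch the force.

Emit:
{"fn": "drive_tool", "kwargs": {
  "targets": [
    [-0.2,-0.004,-0.003,0.02,0,0,0],
    [-0.2,0,0,0.01,0,0,0],
    [-0.2,0,0,0,0,0,0]
  ]
}}

```text
time_s: 6.7
tcp_pos: [569.5, 122.3, 191.8]
ee_rot: [0.001, 0.757, 0.653, 0.001]
ft_force: [1.3, 0.4, -1.8]
finger_gap: 0.708
grip_force: 33.3
```

Emit:
{"fn": "drive_tool", "kwargs": {
  "targets": [
    [-0.2,0,0,0.01,0,0,0],
    [-0.2,0,0,0.01,0,0,0],
    [-0.2,0,0,0,0,0,0]
  ]
}}

```text
time_s: 7.0
tcp_pos: [569.6, 122.4, 188.8]
ee_rot: [0.001, 0.757, 0.653, 0.001]
ft_force: [0.1, 0.8, -1.2]
finger_gap: 0.711
grip_force: 33.3
```

Emit:
{"fn": "drive_tool", "kwargs": {
  "targets": [
    [-0.2,0,0,0.01,0,0,0],
    [-0.2,0,0,0.01,0,0,0],
    [-0.2,0,0,0,0,0,0]
  ]
}}

```text
time_s: 7.3
tcp_pos: [569.6, 122.4, 185.9]
ee_rot: [0.001, 0.757, 0.653, 0.001]
ft_force: [-0.4, 0.5, -1.1]
finger_gap: 0.709
grip_force: 33.3
```

Emit:
{"fn": "drive_tool", "kwargs": {
  "targets": [
    [-0.2,0,0,0.01,0,0,0],
    [-0.2,0,0,0,0,0,0]
  ]
}}

```text
time_s: 7.5
tcp_pos: [569.6, 122.3, 184.4]
ee_rot: [0.001, 0.757, 0.653, 0.001]
ft_force: [-0.1, 0.3, -1.1]
finger_gap: 0.712
grip_force: 33.3
```

Emit:
{"fn": "drive_tool", "kwargs": {
  "targets": [
    [-0.2,0,0,0.01,0,0,0],
    [-0.2,0,0,0,0,0,0]
  ]
}}

```text
time_s: 7.7
tcp_pos: [569.6, 122.3, 182.9]
ee_rot: [0.001, 0.757, 0.653, 0.001]
ft_force: [-0.4, 0.3, -0.8]
finger_gap: 0.712
grip_force: 33.3
```

Emit:
{"fn": "drive_tool", "kwargs": {
  "targets": [
    [0.6,0,0,0,0,0,0],
    [1,0,0,0,0,0,0],
    [1,0,0,0,0,0,0],
    [1,0,0,-0.1,0,0,0],
    [1,0,0,-0.2,0,0,0],
    [-1,0,0,-0.1,0,0,0],
    [-1,0,0,0,0,0,0],
    [-1,0,0,0,0,0,0]
  ]
}}

```text
time_s: 8.5
tcp_pos: [569.5, 122.4, 242.9]
ee_rot: [0.001, 0.757, 0.653, 0.001]
ft_force: [0.2, -0.5, -0.2]
finger_gap: 0.512
grip_force: 0.0
```

```bash
python3 -c "
from h import *
go(569.6,122.3,200)
f=cam('scene');P=pts(f)
m=(np.hypot(P[...,0]-570,P[...,1]-121)<40)&(P[...,2]>111)&(P[...,2]<142)
X=P[m];print(m.sum(),np.percentile(X[:,2],[5,25,50,75,95]))
cv2.imwrite('pics/e.png',cv2.resize(f['pixels'][110:230,340:500,::-1],None,fx=5,fy=5,interpolation=cv2.INTER_CUBIC))
"
```

```text
shift [-5.000e-04 -1.000e-04  2.858e-01] turn [ 0.0054 -0.0004  0.002 ] F [ 0.17 -0.52 -0.2 ] t 8.5 tcp [569.5 122.4 242.9] gap 0.512 q6 1.93
666 [111.38443903 117.35488761 118.62648218 119.49836301 120.61034241]
```

View pics/e.png

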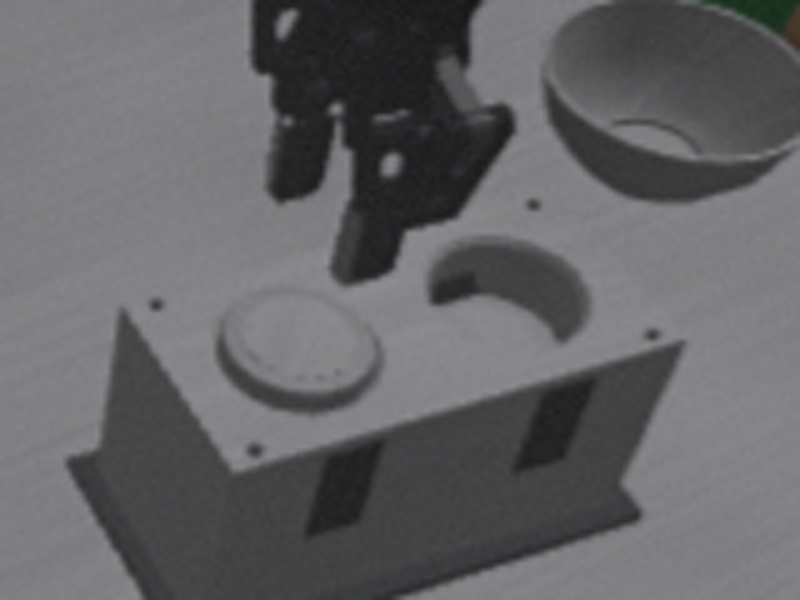

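The mould is seated level in the right mouth, its top at (300,345) and about z 118. I'll shut the fingers and come down on it.

Emit:
{"fn": "drive_tool", "kwargs": {
  "targets": [
    [-1,0,0,0.1,0,0,0],
    [-1,0,0,0.1,0,0,0],
    [-1,0,0,0.07,0,0,0],
    [-1,0,0,0,0,0,0],
    [-1,0,0,0,0,0,0]
  ]
}}

```text
time_s: 9.05
tcp_pos: [569.5, 122.3, 202.3]
ee_rot: [0.001, 0.757, 0.653, 0.0]
ft_force: [-0.1, 0.3, 1.0]
finger_gap: 0.002
grip_force: 0.0
```

Emit:
{"fn": "drive_tool", "kwargs": {
  "targets": [
    [-1,0,0,0.015,0,0,0],
    [-1,0,0,0,0,0,0]
  ]
}}

```text
time_s: 9.25
tcp_pos: [569.8, 122.4, 200.6]
ee_rot: [0.001, 0.757, 0.653, 0.001]
ft_force: [-0.2, -0.3, 0.7]
finger_gap: -0.005
grip_force: 0.0
```

Emit:
{"fn": "drive_tool", "kwargs": {
  "targets": [
    [-1,0,0,0.015,0,0,0],
    [-1,0,0,0,0,0,0]
  ]
}}

```text
time_s: 9.45
tcp_pos: [569.6, 122.3, 198.1]
ee_rot: [0.001, 0.757, 0.653, 0.001]
ft_force: [0.2, -0.2, -0.2]
finger_gap: -0.001
grip_force: 0.0
```

Emit:
{"fn": "drive_tool", "kwargs": {
  "targets": [
    [-1,0,0,0.015,0,0,0],
    [-1,0,0,0,0,0,0]
  ]
}}

```text
time_s: 9.65
tcp_pos: [569.5, 122.3, 195.6]
ee_rot: [0.001, 0.757, 0.653, 0.001]
ft_force: [0.2, -0.6, 0.8]
finger_gap: 0.002
grip_force: 0.0
```

Emit:
{"fn": "drive_tool", "kwargs": {
  "targets": [
    [-1,0,0,0.015,0,0,0],
    [-1,0,0,0,0,0,0]
  ]
}}

```text
time_s: 9.85
tcp_pos: [569.5, 122.4, 193.3]
ee_rot: [0.001, 0.757, 0.653, 0.001]
ft_force: [-0.2, 0.6, -0.3]
finger_gap: -0.004
grip_force: 0.0
```

Emit:
{"fn": "drive_tool", "kwargs": {
  "targets": [
    [-1,0,0,0.015,0,0,0],
    [-1,0,0,0,0,0,0]
  ]
}}

```text
time_s: 10.05
tcp_pos: [569.5, 122.3, 191.0]
ee_rot: [0.001, 0.757, 0.653, 0.001]
ft_force: [0.2, 0.1, 0.5]
finger_gap: -0.002
grip_force: 0.0
```

Emit:
{"fn": "drive_tool", "kwargs": {
  "targets": [
    [-1,0,0,0.015,0,0,0],
    [-1,0,0,0,0,0,0]
  ]
}}

```text
time_s: 10.25
tcp_pos: [569.7, 122.4, 189.1]
ee_rot: [0.001, 0.757, 0.653, 0.001]
ft_force: [0.4, -0.3, 0.4]
finger_gap: 0.003
grip_force: 0.5
```

Emit:
{"fn": "drive_tool", "kwargs": {
  "targets": [
    [-1,0,0,0.015,0,0,0],
    [-1,0,0,0,0,0,0]
  ]
}}

```text
time_s: 10.45
tcp_pos: [569.7, 122.4, 186.8]
ee_rot: [0.001, 0.757, 0.653, 0.001]
ft_force: [-0.7, 0.6, 2.3]
finger_gap: -0.001
grip_force: 1.2
```

Emit:
{"fn": "drive_tool", "kwargs": {
  "targets": [
    [-1,0,0,0.015,0,0,0],
    [-1,0,0,0.015,0,0,0],
    [-1,0,0,0,0,0,0]
  ]
}}

```text
time_s: 10.75
tcp_pos: [569.7, 122.4, 182.3]
ee_rot: [0.001, 0.757, 0.653, 0.001]
ft_force: [-0.8, 1.0, 3.7]
finger_gap: 0.001
grip_force: 1.8
```

Emit:
{"fn": "drive_tool", "kwargs": {
  "targets": [
    [-1,0,0,0.015,0,0,0],
    [-1,0,0,0.015,0,0,0],
    [-1,0,0,0,0,0,0]
  ]
}}

```text
time_s: 11.05
tcp_pos: [569.6, 122.4, 177.4]
ee_rot: [0.001, 0.757, 0.653, 0.001]
ft_force: [0.2, 0.7, 0.7]
finger_gap: 0.001
grip_force: 0.3
```

Emit:
{"fn": "drive_tool", "kwargs": {
  "targets": [
    [-1,0,0,0.015,0,0,0],
    [-1,0,0,0.015,0,0,0],
    [-1,0,0,0,0,0,0]
  ]
}}

```text
time_s: 11.35
tcp_pos: [569.6, 122.4, 173.0]
ee_rot: [0.001, 0.757, 0.653, 0.001]
ft_force: [0.8, 0.1, -0.3]
finger_gap: -0.002
grip_force: 0.2
```

Emit:
{"fn": "drive_tool", "kwargs": {
  "targets": [
    [-1,0,0,0.015,0,0,0],
    [-1,0,0,0.015,0,0,0],
    [-1,0,0,0,0,0,0]
  ]
}}

```text
time_s: 11.65
tcp_pos: [569.6, 122.3, 168.5]
ee_rot: [0.001, 0.757, 0.653, 0.001]
ft_force: [0.7, -0.7, 2.0]
finger_gap: -0.001
grip_force: 0.4
```

Emit:
{"fn": "drive_tool", "kwargs": {
  "targets": [
    [-1,0,0,0.015,0,0,0],
    [-1,0,0,0.015,0,0,0],
    [-1,0,0,0,0,0,0]
  ]
}}

```text
time_s: 11.95
tcp_pos: [569.6, 122.4, 164.0]
ee_rot: [0.001, 0.757, 0.653, 0.001]
ft_force: [-0.7, -0.5, 1.1]
finger_gap: 0.001
grip_force: 0.6
```

Emit:
{"fn": "drive_tool", "kwargs": {
  "targets": [
    [-1,0,0,0.015,0,0,0],
    [-1,0,0,0.015,0,0,0],
    [-1,0,0,0,0,0,0]
  ]
}}

```text
time_s: 12.25
tcp_pos: [569.7, 122.4, 159.5]
ee_rot: [0.001, 0.757, 0.653, 0.001]
ft_force: [-1.1, -0.1, 0.4]
finger_gap: 0.001
grip_force: 0.7
```

Emit:
{"fn": "drive_tool", "kwargs": {
  "targets": [
    [-1,0,0,0.01,0,0,0],
    [-1,0,0,0,0,0,0]
  ]
}}

```text
time_s: 12.45
tcp_pos: [569.7, 122.4, 158.2]
ee_rot: [0.001, 0.757, 0.653, 0.001]
ft_force: [-0.8, 0.2, 2.3]
finger_gap: 0.001
grip_force: 1.3
```

Emit:
{"fn": "drive_tool", "kwargs": {
  "targets": [
    [-1,0,0,0.01,0,0,0],
    [-1,0,0,0,0,0,0]
  ]
}}

```text
time_s: 12.65
tcp_pos: [569.7, 122.3, 156.5]
ee_rot: [0.001, 0.757, 0.653, 0.001]
ft_force: [-0.1, -0.7, -0.3]
finger_gap: -0.001
grip_force: 0.0
```

Emit:
{"fn": "drive_tool", "kwargs": {
  "targets": [
    [-1,0,0,0.01,0,0,0],
    [-1,0,0,0,0,0,0]
  ]
}}

```text
time_s: 12.85
tcp_pos: [569.9, 122.4, 155.2]
ee_rot: [0.001, 0.757, 0.653, 0.001]
ft_force: [-0.1, -0.0, 0.8]
finger_gap: 0.004
grip_force: 0.7
```

Emit:
{"fn": "drive_tool", "kwargs": {
  "targets": [
    [-1,0,0,0.008,0,0,0],
    [-1,0,0,0,0,0,0]
  ]
}}

```text
time_s: 13.05
tcp_pos: [569.9, 122.4, 154.2]
ee_rot: [0.001, 0.757, 0.653, 0.001]
ft_force: [0.3, -1.1, 2.8]
finger_gap: 0.002
grip_force: 1.4
```

Emit:
{"fn": "drive_tool", "kwargs": {
  "targets": [
    [-1,0,0,0.008,0,0,0],
    [-1,0,0,0,0,0,0]
  ]
}}

```text
time_s: 13.25
tcp_pos: [569.9, 122.4, 153.1]
ee_rot: [0.001, 0.757, 0.653, 0.001]
ft_force: [0.3, 0.2, 4.3]
finger_gap: -0.003
grip_force: 2.4
```

Emit:
{"fn": "drive_tool", "kwargs": {
  "targets": [
    [-1,0,0,0.008,0,0,0],
    [-1,0,0,0,0,0,0]
  ]
}}

```text
time_s: 13.45
tcp_pos: [570.0, 122.4, 152.5]
ee_rot: [0.001, 0.757, 0.653, 0.001]
ft_force: [-2.6, -0.3, 11.0]
finger_gap: -0.001
grip_force: 5.3
```

Emit:
{"fn": "drive_tool", "kwargs": {
  "targets": [
    [-1,0,0,0.004,0,0,0],
    [-1,0,0,0,0,0,0]
  ]
}}

```text
time_s: 13.65
tcp_pos: [569.9, 122.4, 152.3]
ee_rot: [0.001, 0.757, 0.653, 0.001]
ft_force: [-3.2, -1.6, 13.4]
finger_gap: -0.001
grip_force: 6.5
```

Emit:
{"fn": "drive_tool", "kwargs": {
  "targets": [
    [-1,0,0,0.004,0,0,0],
    [-1,0,0,0,0,0,0]
  ]
}}

```text
time_s: 13.85
tcp_pos: [569.9, 122.4, 152.0]
ee_rot: [0.001, 0.757, 0.653, 0.002]
ft_force: [-4.2, -1.4, 15.6]
finger_gap: -0.003
grip_force: 7.9
```

Emit:
{"fn": "drive_tool", "kwargs": {
  "targets": [
    [-1,0,0,-0.02,0,0,0],
    [-1,0,0,-0.1,0,0,0],
    [-1,0,0,-0.25,0,0,0],
    [-1,0,0,-0.25,0,0,0],
    [-1,0,0,0,0,0,0]
  ]
}}

```text
time_s: 14.35
tcp_pos: [571.3, 122.8, 248.3]
ee_rot: [0.003, 0.757, 0.653, 0.004]
ft_force: [0.3, 1.3, -0.3]
finger_gap: -0.001
grip_force: 0.0
```

```bash
python3 -c "
from h import *
f=cam('scene');P=pts(f)
m=(np.hypot(P[...,0]-570,P[...,1]-122)<24)&(P[...,2]<105)
print(m.sum(),np.percentile(P[m][:,2],[5,25,50,75,95]))
go(481.2,-79.3,215)
cv2.imwrite('pics/f.png',cv2.resize(f['pixels'][110:230,340:500,::-1],None,fx=5,fy=5,interpolation=cv2.INTER_CUBIC))
"
```

```text
190 [82.33644033 83.19772734 83.94746593 84.61834227 85.37942496]
shift [-1.4194 -0.393   0.2003] turn [ 0.0126 -0.0032  0.0021] F [ 0.56  0.14 -0.14] t 14.4 tcp [570.5 122.6 245.8] gap 0.002 q6 1.93
```

View pics/f.png

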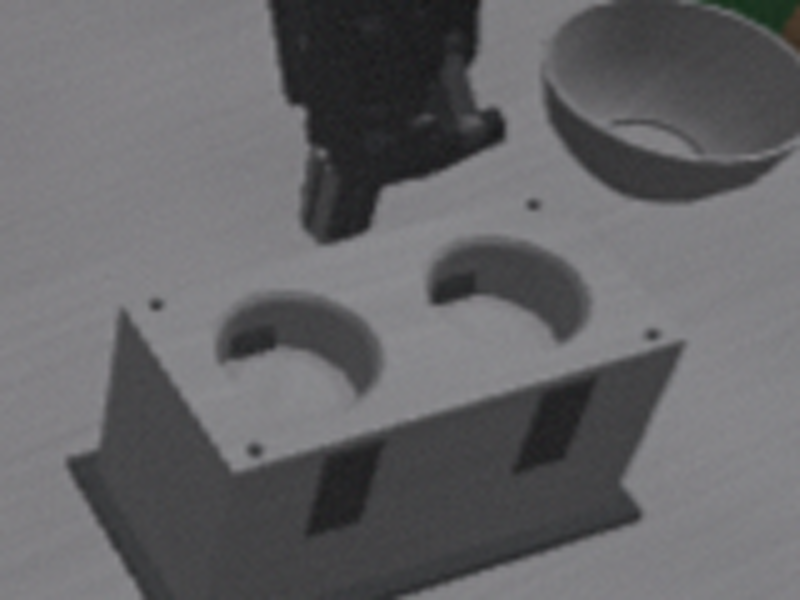

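The first mould is caught: its top at crop (290,390) stays at about z 83, 27 mm below the mouth, with the fingers clear. Now the second one.

Emit:
{"fn": "drive_tool", "kwargs": {
  "targets": [
    [-0.5,-0.236,-0.066,0.033,0.002,0,0],
    [1,-0.236,-0.066,0.033,0.002,0,0],
    [1,-0.236,-0.066,0.033,0.002,0,0],
    [1,-0.236,-0.066,0.033,0.002,0,0],
    [1,-0.236,-0.066,0.033,0.002,0,0],
    [1,-0.236,-0.066,0.033,0.002,0,0],
    [1,0,0,0,0,0,0],
    [1,0,0,0,0,0,0]
  ]
}}

```text
time_s: 15.2
tcp_pos: [478.9, -79.5, 212.9]
ee_rot: [-0.002, 0.758, 0.652, -0.002]
ft_force: [-0.2, -0.1, 0.6]
finger_gap: 1.0
grip_force: 0.0
```

```bash
python3 -c "
from h import *
go(480.8,-79,92)
disc(pts(cam('scene')),(481,-79),32.5)"
```

```text
shift [0.0048 0.0164 0.806 ] turn [-0.0102 -0.0007 -0.0018] F [-0.17 -0.08  0.57] t 15.2 tcp [478.9 -79.5 212.9] gap 1.0 q6 1.56
disc n 530 c [482.  -79.7] z 33.4
```

Emit:
{"fn": "drive_tool", "kwargs": {
  "targets": [
    [1,0.005,0.015,0.2,-0.01,0,0],
    [1,0,0,0.2,0,0,0],
    [1,0,0,0.2,0,0,0],
    [1,0,0,0.1,0,0,0],
    [1,0,0,0,0,0,0],
    [1,0,0,0,0,0,0]
  ]
}}

```text
time_s: 15.85
tcp_pos: [482.3, -77.8, 108.9]
ee_rot: [0.0, 0.757, 0.654, 0.0]
ft_force: [0.4, -0.4, 0.1]
finger_gap: 1.001
grip_force: 0.0
```

```bash
python3 -c "
from h import *
go(480.8,-79,89)"
```

```text
shift [-0.0096 -0.0092  0.1329] turn [ 0.0021 -0.0004  0.0046] F [ 0.41 -0.4   0.06] t 15.85 tcp [482.3 -77.8 108.9] gap 1.001 q6 1.56
```

Emit:
{"fn": "drive_tool", "kwargs": {
  "targets": [
    [1,-0.01,-0.009,0.066,0,0,0],
    [1,0,0,0.066,0,0,0],
    [1,0,0,0,0,0,0],
    [1,0,0,0,0,0,0]
  ]
}}

```text
time_s: 16.25
tcp_pos: [480.3, -79.9, 88.9]
ee_rot: [0.0, 0.757, 0.653, 0.0]
ft_force: [0.6, -0.1, -0.1]
finger_gap: 1.0
grip_force: 0.0
```

Emit:
{"fn": "drive_tool", "kwargs": {
  "targets": [
    [-0.2,0,0,0,0,0,0],
    [-0.2,0,0,0,0,0,0],
    [-0.2,0,0,0,0,0,0],
    [-0.2,0,0,0,0,0,0],
    [-0.2,0,0,0,0,0,0],
    [-0.2,0,0,0,0,0,0]
  ],
  "squeeze": 30
}}

```text
time_s: 16.85
tcp_pos: [480.6, -79.9, 89.7]
ee_rot: [0.001, 0.757, 0.653, 0.001]
ft_force: [-1.1, 0.1, 5.2]
finger_gap: 0.704
grip_force: 31.6
```

Emit:
{"fn": "drive_tool", "kwargs": {
  "targets": [
    [-0.2,0,0,-0.1,0,0,0],
    [-0.2,0,0,-0.25,0,0,0],
    [-0.2,0,0,-0.25,0,0,0],
    [-0.2,0,0,-0.25,0,0,0],
    [-0.2,0,0,0,0,0,0],
    [-0.2,0,0,0,0,0,0]
  ]
}}

```text
time_s: 17.45
tcp_pos: [480.6, -79.9, 217.3]
ee_rot: [0.001, 0.757, 0.653, 0.001]
ft_force: [0.1, -0.5, -1.5]
finger_gap: 0.709
grip_force: 33.6
```

```bash
python3 -c "
from h import *
go(584.4,221.2,215)
s=get_state()['tcp_pos']
disc(pts(cam('scene')),s[:2],s[2]-56)"
```

```text
shift [2.0873 0.39   0.0166] turn [ 0.0069 -0.0001  0.0019] F [ 0.07 -0.52 -1.48] t 17.45 tcp [480.6 -79.9 217.3] gap 0.709 q6 1.55
disc n 300 c [483.2 -79.8] z 160.9
```

Emit:
{"fn": "drive_tool", "kwargs": {
  "targets": [
    [-0.2,0.26,0.049,0,0,0,0],
    [-0.2,0.26,0.049,0,0,0,0],
    [-0.2,0.26,0.049,0,0,0,0],
    [-0.2,0.26,0.049,0,0,0,0],
    [-0.2,0.26,0.049,0,0,0,0],
    [-0.2,0.26,0.049,0,0,0,0],
    [-0.2,0.26,0.049,0,0,0,0],
    [-0.2,0.26,0.049,0,0,0,0]
  ]
}}

```text
time_s: 18.3
tcp_pos: [583.8, 221.6, 214.6]
ee_rot: [0.0, 0.757, 0.653, -0.001]
ft_force: [1.1, 0.5, -0.6]
finger_gap: 0.704
grip_force: 33.6
```

Emit:
{"fn": "drive_tool", "kwargs": {
  "targets": [
    [-0.2,0,0,0,0,0,0],
    [-0.2,0,0,0,0,0,0]
  ]
}}

```text
time_s: 18.5
tcp_pos: [583.4, 220.7, 214.4]
ee_rot: [-0.0, 0.757, 0.654, -0.001]
ft_force: [-1.2, -0.2, -1.0]
finger_gap: 0.707
grip_force: 33.6
```

```bash
python3 -c "
from h import *
go(584.4,220.4,199)"
```

```text
shift [-0.0009  0.0071  0.1023] turn [-0.0032  0.0036  0.0052] F [-1.2  -0.16 -0.97] t 18.5 tcp [583.4 220.7 214.4] gap 0.707 q6 2.08
```

Emit:
{"fn": "drive_tool", "kwargs": {
  "targets": [
    [-0.2,-0.001,0.007,0.051,0,0.004,0],
    [-0.2,0,0,0.051,0,0,0],
    [-0.2,0,0,0,0,0,0],
    [-0.2,0,0,0,0,0,0]
  ]
}}

```text
time_s: 18.9
tcp_pos: [585.0, 219.0, 201.1]
ee_rot: [-0.0, 0.758, 0.653, 0.001]
ft_force: [-0.5, -1.2, -1.6]
finger_gap: 0.704
grip_force: 33.5
```

```bash
python3 -c "
from h import *
go(584.4,220.4,190)
f=cam('scene')
cv2.imwrite('pics/g.png',cv2.resize(f['pixels'][120:210,380:500,::-1],None,fx=6,fy=6,interpolation=cv2.INTER_CUBIC))
"
```

```text
shift [ 0.0084 -0.0052  0.0738] turn [ 0.0016 -0.0034  0.0002] F [-0.45 -1.16 -1.57] t 18.9 tcp [585.  219.  201.1] gap 0.704 q6 2.08
```

View pics/g.png

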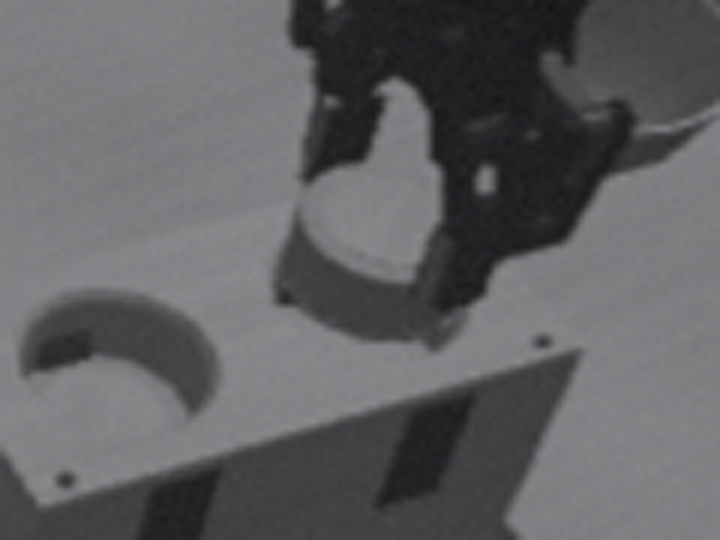

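The crop shows the mould over the left mouth, with a little rim at (285,295) and more at (455,325). I'll nudge it +y and lower it.

Emit:
{"fn": "drive_tool", "kwargs": {
  "targets": [
    [-0.2,0.008,-0.004,0.01,0,0,0],
    [-0.2,0,0,0.015,0,0,0],
    [-0.2,0,0,0,0,0,0]
  ]
}}

```text
time_s: 19.25
tcp_pos: [584.7, 221.2, 197.4]
ee_rot: [-0.0, 0.757, 0.653, 0.001]
ft_force: [0.1, 0.6, -1.1]
finger_gap: 0.704
grip_force: 33.5
```

Emit:
{"fn": "drive_tool", "kwargs": {
  "targets": [
    [-0.2,0,0,0.01,0,0,0],
    [-0.2,0,0,0,0,0,0],
    [-0.2,0,0,0,0,0,0]
  ]
}}

```text
time_s: 19.55
tcp_pos: [584.8, 221.2, 196.1]
ee_rot: [-0.0, 0.757, 0.653, 0.001]
ft_force: [-0.4, 0.4, -0.7]
finger_gap: 0.7
grip_force: 33.5
```

Emit:
{"fn": "drive_tool", "kwargs": {
  "targets": [
    [-0.2,0,0,0.01,0,0,0],
    [-0.2,0,0,0.01,0,0,0],
    [-0.2,0,0,0,0,0,0]
  ]
}}

```text
time_s: 19.85
tcp_pos: [584.7, 221.1, 192.8]
ee_rot: [-0.0, 0.757, 0.653, 0.001]
ft_force: [0.4, -0.7, -1.3]
finger_gap: 0.702
grip_force: 33.5
```

Emit:
{"fn": "drive_tool", "kwargs": {
  "targets": [
    [-0.2,0,0,0.01,0,0,0],
    [-0.2,0,0,0,0,0,0]
  ]
}}

```text
time_s: 20.05
tcp_pos: [584.7, 221.1, 191.4]
ee_rot: [-0.0, 0.757, 0.653, 0.001]
ft_force: [0.3, 0.4, -0.9]
finger_gap: 0.703
grip_force: 33.5
```

Emit:
{"fn": "drive_tool", "kwargs": {
  "targets": [
    [-0.2,-0.003,0,0.01,0,0,0],
    [-0.2,0,0,0,0,0,0]
  ]
}}

```text
time_s: 20.25
tcp_pos: [584.7, 220.6, 189.9]
ee_rot: [-0.0, 0.757, 0.653, 0.001]
ft_force: [-0.5, -0.4, -0.2]
finger_gap: 0.705
grip_force: 33.5
```

Emit:
{"fn": "drive_tool", "kwargs": {
  "targets": [
    [-0.2,0,0,0.01,0,0,0],
    [-0.2,0,0,0,0,0,0]
  ]
}}

```text
time_s: 20.45
tcp_pos: [584.7, 220.7, 188.4]
ee_rot: [-0.0, 0.757, 0.653, 0.001]
ft_force: [0.4, 0.2, -1.0]
finger_gap: 0.708
grip_force: 33.5
```

Emit:
{"fn": "drive_tool", "kwargs": {
  "targets": [
    [-0.2,0,0,0.01,0,0,0],
    [-0.2,0,0,0,0,0,0]
  ]
}}

```text
time_s: 20.65
tcp_pos: [584.7, 220.7, 186.9]
ee_rot: [-0.0, 0.757, 0.653, 0.001]
ft_force: [0.0, -0.2, -0.9]
finger_gap: 0.706
grip_force: 33.5
```

Emit:
{"fn": "drive_tool", "kwargs": {
  "targets": [
    [-0.2,0,0,0.01,0,0,0],
    [-0.2,0,0,0,0,0,0]
  ]
}}

```text
time_s: 20.85
tcp_pos: [584.7, 220.7, 185.4]
ee_rot: [-0.0, 0.757, 0.653, 0.001]
ft_force: [0.1, -0.2, -1.4]
finger_gap: 0.706
grip_force: 33.5
```

Emit:
{"fn": "drive_tool", "kwargs": {
  "targets": [
    [0.6,0,0,0,0,0,0],
    [1,0,0,0,0,0,0],
    [1,0,0,0,0,0,0],
    [1,0,0,-0.1,0,0,0],
    [1,0,0,-0.2,0,0,0],
    [-1,0,0,-0.1,0,0,0],
    [-1,0,0,0,0,0,0],
    [-1,0,0,0,0,0,0]
  ]
}}

```text
time_s: 21.65
tcp_pos: [584.6, 220.6, 245.4]
ee_rot: [-0.0, 0.757, 0.653, 0.001]
ft_force: [-0.4, -0.3, 0.3]
finger_gap: 0.517
grip_force: 0.0
```

```bash
python3 -c "
from h import *
go(584.6,221.2,200)
f=cam('scene');P=pts(f)
m=(np.hypot(P[...,0]-585,P[...,1]-220)<24)&(P[...,2]>70)&(P[...,2]<142)
X=P[m];print(m.sum(),np.percentile(X[:,2],[5,25,50,75,95]))
A=np.c_[X[:,:2]-X[:,:2].mean(0),np.ones(len(X))];print(np.linalg.lstsq(A,X[:,2],rcond=None)[0])
m=(np.hypot(P[...,0]-570,P[...,1]-122)<24)&(P[...,2]<105)
print(m.sum(),np.median(P[m][:,2]))
"
```

```text
shift [ 0.0031 -0.0013  0.3025] turn [ 0.0033 -0.0044  0.0021] F [-0.44 -0.25  0.33] t 21.65 tcp [584.6 220.6 245.4] gap 0.517 q6 2.08
283 [116.32243573 117.30042613 117.84001653 118.38319344 119.46314233]
[2.69603173e-03 8.22068194e-03 1.17833726e+02]
192 83.97991939294383
```

The second mould sits level, its top at about z 117.

Emit:
{"fn": "drive_tool", "kwargs": {
  "targets": [
    [-1,0.003,0,0.1,0,0,0],
    [-1,0,0,0.1,0,0,0],
    [-1,0,0,0.1,0,0,0],
    [-1,0,0,0.05,0,0,0],
    [-1,0,0,0,0,0,0]
  ]
}}

```text
time_s: 22.2
tcp_pos: [584.0, 220.8, 191.2]
ee_rot: [-0.001, 0.757, 0.653, -0.0]
ft_force: [0.6, -0.7, -0.5]
finger_gap: 0.001
grip_force: 0.0
```

Emit:
{"fn": "drive_tool", "kwargs": {
  "targets": [
    [-1,0,0,0.015,0,0,0],
    [-1,0,0,0,0,0,0]
  ]
}}

```text
time_s: 22.4
tcp_pos: [585.0, 221.2, 191.1]
ee_rot: [-0.0, 0.757, 0.653, 0.002]
ft_force: [0.5, 0.5, 0.1]
finger_gap: -0.001
grip_force: 0.0
```

Emit:
{"fn": "drive_tool", "kwargs": {
  "targets": [
    [-1,0,0,0.015,0,0,0],
    [-1,0,0,0,0,0,0]
  ]
}}

```text
time_s: 22.6
tcp_pos: [585.0, 221.3, 189.0]
ee_rot: [-0.0, 0.757, 0.653, 0.002]
ft_force: [0.2, 0.9, 0.9]
finger_gap: -0.002
grip_force: 0.5
```

Emit:
{"fn": "drive_tool", "kwargs": {
  "targets": [
    [-1,0,0,0.015,0,0,0],
    [-1,0,0,0,0,0,0]
  ]
}}

```text
time_s: 22.8
tcp_pos: [585.0, 221.2, 186.6]
ee_rot: [-0.0, 0.757, 0.653, 0.002]
ft_force: [-0.3, 0.8, 2.4]
finger_gap: 0.0
grip_force: 1.4
```

Emit:
{"fn": "drive_tool", "kwargs": {
  "targets": [
    [-1,0,0,0.015,0,0,0],
    [-1,0,0,0,0,0,0]
  ]
}}

```text
time_s: 23.0
tcp_pos: [584.9, 221.3, 184.2]
ee_rot: [-0.0, 0.757, 0.653, 0.002]
ft_force: [1.2, -0.4, 3.8]
finger_gap: -0.003
grip_force: 1.9
```

Emit:
{"fn": "drive_tool", "kwargs": {
  "targets": [
    [-1,0,0,0.015,0,0,0],
    [-1,0,0,0,0,0,0]
  ]
}}

```text
time_s: 23.2
tcp_pos: [584.7, 221.1, 181.7]
ee_rot: [-0.0, 0.757, 0.653, 0.001]
ft_force: [-0.1, 0.3, 1.7]
finger_gap: -0.003
grip_force: 0.9
```

Emit:
{"fn": "drive_tool", "kwargs": {
  "targets": [
    [-1,0,0,0.015,0,0,0],
    [-1,0,0,0.015,0,0,0],
    [-1,0,0,0,0,0,0]
  ]
}}

```text
time_s: 23.5
tcp_pos: [584.8, 221.2, 176.8]
ee_rot: [-0.0, 0.757, 0.653, 0.001]
ft_force: [0.2, -0.4, 0.3]
finger_gap: -0.001
grip_force: 0.2
```

Emit:
{"fn": "drive_tool", "kwargs": {
  "targets": [
    [-1,0,0,0.015,0,0,0],
    [-1,0,0,0.015,0,0,0],
    [-1,0,0,0,0,0,0]
  ]
}}

```text
time_s: 23.8
tcp_pos: [584.7, 221.2, 172.4]
ee_rot: [-0.0, 0.757, 0.653, 0.001]
ft_force: [-0.2, -0.5, 0.2]
finger_gap: -0.004
grip_force: 0.2
```

Emit:
{"fn": "drive_tool", "kwargs": {
  "targets": [
    [-1,0,0,0.015,0,0,0],
    [-1,0,0,0.015,0,0,0],
    [-1,0,0,0,0,0,0]
  ]
}}

```text
time_s: 24.1
tcp_pos: [584.8, 221.1, 168.0]
ee_rot: [-0.0, 0.757, 0.653, 0.001]
ft_force: [-0.4, 0.2, 0.6]
finger_gap: 0.004
grip_force: 0.4
```

Emit:
{"fn": "drive_tool", "kwargs": {
  "targets": [
    [-1,0,0,0.01,0,0,0],
    [-1,0,0,0.01,0,0,0],
    [-1,0,0,0,0,0,0]
  ]
}}

```text
time_s: 24.4
tcp_pos: [584.8, 221.2, 165.1]
ee_rot: [-0.0, 0.757, 0.653, 0.001]
ft_force: [-1.2, -0.4, 1.9]
finger_gap: 0.0
grip_force: 1.0
```

Emit:
{"fn": "drive_tool", "kwargs": {
  "targets": [
    [-1,0,0,0.01,0,0,0],
    [-1,0,0,0.01,0,0,0],
    [-1,0,0,0,0,0,0]
  ]
}}

```text
time_s: 24.7
tcp_pos: [584.8, 221.2, 162.1]
ee_rot: [-0.0, 0.757, 0.653, 0.001]
ft_force: [-0.9, -0.4, 2.6]
finger_gap: -0.0
grip_force: 1.2
```

Emit:
{"fn": "drive_tool", "kwargs": {
  "targets": [
    [-1,0,0,0.01,0,0,0],
    [-1,0,0,0,0,0,0]
  ]
}}

```text
time_s: 24.9
tcp_pos: [584.8, 221.2, 160.7]
ee_rot: [-0.0, 0.757, 0.653, 0.001]
ft_force: [-0.9, -0.2, 3.7]
finger_gap: 0.0
grip_force: 1.4
```

Emit:
{"fn": "drive_tool", "kwargs": {
  "targets": [
    [-1,0,0,0.01,0,0,0],
    [-1,0,0,0,0,0,0]
  ]
}}

```text
time_s: 25.1
tcp_pos: [584.9, 221.2, 159.2]
ee_rot: [-0.0, 0.757, 0.653, 0.001]
ft_force: [-0.8, -1.0, 3.5]
finger_gap: 0.002
grip_force: 1.5
```

Emit:
{"fn": "drive_tool", "kwargs": {
  "targets": [
    [-1,0,0,0.008,0,0,0],
    [-1,0,0,0,0,0,0]
  ]
}}

```text
time_s: 25.3
tcp_pos: [584.9, 221.2, 158.0]
ee_rot: [-0.0, 0.757, 0.653, 0.001]
ft_force: [-1.4, -1.0, 3.8]
finger_gap: -0.0
grip_force: 1.6
```

Emit:
{"fn": "drive_tool", "kwargs": {
  "targets": [
    [-1,0,0,0.008,0,0,0],
    [-1,0,0,0,0,0,0]
  ]
}}

```text
time_s: 25.5
tcp_pos: [584.9, 221.2, 156.8]
ee_rot: [-0.0, 0.757, 0.653, 0.001]
ft_force: [-0.9, -1.1, 3.0]
finger_gap: 0.001
grip_force: 1.7
```

Emit:
{"fn": "drive_tool", "kwargs": {
  "targets": [
    [-1,0,0,0.008,0,0,0],
    [-1,0,0,0,0,0,0]
  ]
}}

```text
time_s: 25.7
tcp_pos: [584.8, 221.2, 155.3]
ee_rot: [-0.0, 0.757, 0.653, 0.001]
ft_force: [-0.5, 0.2, 0.3]
finger_gap: -0.0
grip_force: 0.0
```

Emit:
{"fn": "drive_tool", "kwargs": {
  "targets": [
    [-1,0,0,0.008,0,0,0],
    [-1,0,0,0,0,0,0]
  ]
}}

```text
time_s: 25.9
tcp_pos: [584.9, 221.3, 154.2]
ee_rot: [-0.0, 0.757, 0.653, 0.001]
ft_force: [0.5, -0.6, 0.5]
finger_gap: 0.001
grip_force: 0.2
```

The force dropped at TCP z 155.3, which is the snap. Now on to the rubber stop.

Emit:
{"fn": "drive_tool", "kwargs": {
  "targets": [
    [-1,0,0,0.008,0,0,0],
    [-1,0,0,0,0,0,0]
  ]
}}

```text
time_s: 26.1
tcp_pos: [584.9, 221.3, 153.3]
ee_rot: [-0.0, 0.757, 0.653, 0.001]
ft_force: [0.2, -0.1, 2.7]
finger_gap: 0.003
grip_force: 1.4
```

Emit:
{"fn": "drive_tool", "kwargs": {
  "targets": [
    [-1,0,0,0.007,0,0,0],
    [-1,0,0,0,0,0,0]
  ]
}}

```text
time_s: 26.3
tcp_pos: [584.9, 221.3, 152.3]
ee_rot: [-0.0, 0.757, 0.653, 0.001]
ft_force: [-0.8, 0.8, 2.9]
finger_gap: -0.002
grip_force: 1.4
```

Emit:
{"fn": "drive_tool", "kwargs": {
  "targets": [
    [-1,0,0,0.006,0,0,0],
    [-1,0,0,0,0,0,0]
  ]
}}

```text
time_s: 26.5
tcp_pos: [584.9, 221.3, 151.8]
ee_rot: [-0.0, 0.757, 0.653, 0.002]
ft_force: [-1.4, -0.6, 6.4]
finger_gap: -0.001
grip_force: 3.4
```

Emit:
{"fn": "drive_tool", "kwargs": {
  "targets": [
    [-1,0,0,0.006,0,0,0],
    [-1,0,0,0,0,0,0]
  ]
}}

```text
time_s: 26.7
tcp_pos: [584.9, 221.3, 151.4]
ee_rot: [-0.0, 0.757, 0.653, 0.002]
ft_force: [-3.3, -0.7, 10.7]
finger_gap: -0.002
grip_force: 5.4
```

Emit:
{"fn": "drive_tool", "kwargs": {
  "targets": [
    [-1,0,0,0.004,0,0,0],
    [-1,0,0,0,0,0,0]
  ]
}}

```text
time_s: 26.9
tcp_pos: [584.9, 221.3, 151.1]
ee_rot: [0.0, 0.757, 0.653, 0.002]
ft_force: [-4.5, -1.1, 13.0]
finger_gap: -0.0
grip_force: 6.6
```

Emit:
{"fn": "drive_tool", "kwargs": {
  "targets": [
    [-1,0,0,-0.02,0,0,0],
    [-1,0,0,-0.1,0,0,0],
    [-1,0,0,-0.25,0,0,0],
    [-1,0,0,-0.25,0,0,0],
    [-1,0,0,0,0,0,0],
    [-1,0,0,0,0,0,0]
  ]
}}

```text
time_s: 27.5
tcp_pos: [585.1, 221.2, 243.5]
ee_rot: [0.0, 0.757, 0.653, 0.002]
ft_force: [-0.0, -0.0, -0.4]
finger_gap: -0.003
grip_force: 0.0
```

```bash
python3 -c "
from h import *
P=pts(cam('scene'))
for c in((585,221),(570,122)):
  m=(np.hypot(P[...,0]-c[0],P[...,1]-c[1])<24)&(P[...,2]<140)&(P[...,2]>40)
  print(m.sum(),np.percentile(P[m][:,2],[5,50,95]))
"
```

```text
140 [81.27447344 82.81561464 84.42015568]
189 [82.43040414 84.06096345 85.48081616]
```

Both moulds stay down at about z 82–84 and the arm is clear, so I'm handing in.

```bash
python3 -c "
from cell import *
print(sign_off())"
```

```text
the job is handed in; nothing more can be done
None
```

I loaded both moulds, one per tube; depth readings before hand-in showed both still down, tops about 26–27 mm below the mouths; no force reading above 16 N; handed in at about 27.5 s, with no verdict returned.

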